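# Pull the isolator plug out of its sprung socket

## Task

Unplug the isolator plug with the rectangular finger pocket: slide it straight out of its sprung socket in the dock onto the bare dark steel apron in front, then lift it and lay it flat, pocket upward, in the shallow grey tray. Leave the knobbed plug fully home in its socket and do not disturb the other things on the bench.

Things in the scene. Friction and masses are not known exactly. Their poses are not given: they have to be found in the camera images.
- dock: Grey double socket block fixed to the bench, 222 (x) x 190 (y) mm, base plate 8 mm thick. Origin: centre of its underside; x points from the open apron to the sockets (plugs come out towards -x), z up. Two bays side by side at y = +48 and -48 mm; which plug is in which bay varies. A plug that is home has its origin at dock x = 49, z = 8 mm and the dock's yaw.
- bay_left (a point): Floor of the +y bay at the front end of its cheeks (dock x = -1, y = 48, z = 8 mm). Cheeks flank each plug head from dock x = -1 to 45 mm, up to z = 34 mm and 1.5 mm off its sides, so a plug that is home cannot be pinched by its sides; its front face stands 10 mm out of the cheeks.
- bay_right (a point): The same point of the -y bay (dock y = -48 mm).
- apron (a point): Centre of the bare dark steel apron on which a plug slides out: dock x = -111 to -1 mm, full width, top 8 mm above the bench. A plug leaves the housing after 52 mm of travel and the cheeks after 98 mm; pulled 100 mm it still lies wholly on the apron.
- housing_top (a point): Top of the closed socket housing, 46 mm above the bench (dock x = 45 to 111 mm), with a low spring cap to 53 mm over each bay. A sprung roller under the cap holds each plug home: some 15 N (less than 25) are needed over the first 10 mm of the pull, then it slides with light friction.
- pocket_plug: The plug to pull: white, 108 mm long (x = -60 to 48 mm), 0.15 kg. Origin on its underside; x along it towards the shank, z up. Head x = -60 to -4 mm, 50 mm wide, 28 mm high. Centre of mass near x = -2 mm.
- pocket_top (a point): Centre of the mouth of the head's rectangular finger pocket (plug x = -31, y = 0, z = 28 mm). The pocket is 34 mm long (x = -48 to -14 mm) and 40 mm wide, open at the top, its floor 4 mm above the plug's underside; the lip in front of it is 12 mm thick.
- shank (a point): A point to grip the plug's shank by its sides once it is out (plug x = 10, y = 0, z = 11 mm). Shank x = -4 to 48 mm, 42 mm wide, 22 mm high; a ridge across its top at x = 24.5 mm rises 3 mm more.
- knob_plug: The other plug, to be left home: same white body and size, but a solid head without pocket, with a round knob (22 mm across, 14 mm high) on top. Same origin and axes.
- tray: Shallow open grey tray fixed to the bench, 140 (x) x 150 (y) x 20 mm high, walls 4 mm, inner floor 5 mm above the bench. Origin: centre of its underside, z up.
- fitting: Bystander: small elbow fitting, 30x25x15 mm, near the dock's right side; origin at the centre of its underside.
- nozzle: Bystander: small green dispensing tip, standing, 13x18x34 mm, near the dock's left side; origin at the centre of its underside.
- loose_valve: Bystander: pale dispensing valve lying left of the dock, 22x111x22 mm; origin on its underside.

How it is judged:
By the outcome, as a careful person would: the job done as asked, in the order asked, and still so for the second after the job is handed in, with the robot touching nothing.
It also fails if it takes over 58 s, if anything falls off the work surface, if the arm or the gripper's body presses on something with over 40 N, if the wrist force passes 120 N, or if a joint passes its speed limit or range.

## Robot

A 6-joint arm with a two-finger parallel gripper is mounted at the origin on a cart in front of the work surface, level with it; the furniture and walls round the work are solid. World frame = base frame: x ahead of the robot, y to its left, z up, the work surface at z = 0. Lengths are in m, angles in rad, forces in N, time in s.
With the tool pointing down it reaches from about 0.225 to 0.875 m from the base axis. Payload 3.4 kg.
Tool frame: the origin (TCP) lies on the centre line of the jaws, within the pads' length; the fingertips stand 17 mm ahead of it and the grasp point (between the pads) lies 2 mm behind it (nose_length is the distance from the TCP to the fingertips, in m); z points along the fingers, y is the line along which they close (so a half turn about z gives the same grasp; the last joint's range is limited). The gripper opens to 85 mm and grips with 20 to 120 N. Pads are 22 mm wide; open, the fingers measure 114 mm over their backs; the gripper's body (76 mm by 85 mm) begins 54 mm behind the grasp point. The pads swing forward as they close: fully open they stand 13 mm farther back than shut.
Start: joints at [-1.343, 0.276, 1.505, -0, 1.361, -0.121], TCP at [0.197, -0.54, 0.248] pointing down, gripper open.
Joint ranges: [-2.89, 2.89], [-0.75, 2.08], [0.22, 2.7], [-1.18, 4.32], [0.11, 2.71], [-2.7, 2.7]. Speed limits (rad/s): [2.57, 2.57, 3.14, 3.14, 3.14, 3.14].

## Interface

Orientations are given as a unit quaternion [w, x, y, z].
In Python, from rig import get_state, get_image, sign_off, find_in, place_of, nose_length gives the robot as it stands.
- The arm moves only by the tool apply_moves, never from a script. Its argument "deltas" is one flat list of numbers, 5 for each row, row after row: the finger opening in mm, from 0 to 85.4, then the shift along the tool's x, y, z in mm, then the turn about the tool's z in degrees. A call has 1 to 12 rows; each row is the pose to reach, as a shift and turn from the pose commanded when the call began, along the tool's axes at that moment; what a row does not reach only later rows make up. A row lasts 1/12 s, in which the tool goes at most 41.7 mm and 7.16 degrees, less where a joint would pass 70% of its speed; a pose out of reach is approached as far as the arm can. A call with a gripper value outside its range is refused whole. The fingers move at their own pace and stop on an object; "squeeze" is the grip in N (left out, the last holds). Time passes only in rows, so rows that repeat a pose let the fingers close. It gives the time, the measured TCP pose, the force, the opening and the grip force at its end, in the units of the state.
- get_state(): the state, without advancing time (a new reading comes with each control period).
- get_image(name): name is "scene" or "side" or "wrist"; returns a dict with "frame" (480x640x3 uint8, red, green, blue), "K" (3x3 intrinsics, pixels), "k1" (the pictures are not rectified: a ray, as slopes to the right and down, at radius r is drawn at 1 + k1 r^2 times it, then the intrinsics apply), "position" and "orientation" of the camera in the world. Camera axes: x right, y down, z forward; pixel columns grow to the right and rows downward; lengths in m; the calibration is good to about 2 mm. A picture is of the moment at which its call begins. There is no depth.
- sign_off(): hands the job in; it is judged then, once.
Trained networks look in a picture, given as the dict that the camera call returned (one of the last four; its "shot" number tells which), for a name from the list of things; names that differ only in an ending like _2 or _b are one class to them, and where a whole thing is asked for, a point or a joint stands for the part that bears it (a point fixed in the world has none). Each returns a list of dicts, best first, with "score" (0 to 1); they miss things now and then, are a little off and sometimes report something else, mostly with a low value. They report only what shows in the picture. A call takes as long as a camera call.
- find_in(query, picture): "point" ([column, row] in pixels, amid what is visible of it).
- place_of(query, picture): "point" ([column, row] in pixels: a listed point, or the origin of a listed thing).
The state is a dict: "clock": time; "qpos": joint angles; "qd": joint speeds; "effort": joint torques, N m; "position": TCP position; "ee_rot": TCP orientation; "contact_force": force on the tool from outside, world axes, zero at the start; "moment": the same for the moment, N m; "width": finger opening in m; "gripper_force": force on a finger pad.
Only numpy, scipy, OpenCV 4.12 (cv2) and the standard library are available. Lean on these libraries where they do the work, as an engineer would, in place of code of your own. Each camera call takes 0.05 s, during which the arm holds its last target. There are 200 camera calls.

## Working session

There is one attempt and no reset: what is moved stays moved. The work goes in short steps, Python scripts to look and compute and a tool call to move; the robot and the scene stay as the last step left them, time stands still between calls to the robot, and variables do not carry over. Pictures are saved under pics/ and viewed, at most 10 in all, crops included, and the job is handed in when it is done.

Besides the shell and the picture viewer there is one more tool, called after "Emit:" by a JSON object that holds its "fn" and its "kwargs". apply_moves: Moves the arm, as the interface text tells. Its arguments: {"type":"object","properties":{"deltas":{"type":"array"},"squeeze":{"type":"number"}},"required":["deltas"]}

```bash
mkdir -p pics; ls; cat > h.py <<'E'
import numpy as np, cv2
from scipy.spatial.transform import Rotation as R
from rig import *
def rot(q): return R.from_quat([q[1],q[2],q[3],q[0]])
def ray(p,im):
    K=im["K"]; K=np.array(K); d=np.array([(p[0]-K[0,2])/K[0,0],(p[1]-K[1,2])/K[1,1]])
    s=d.copy()
    for _ in range(20): s=d/(1+im["k1"]*(s@s))
    return rot(im["orientation"]).apply([s[0],s[1],1.])
def at(p,im,z):
    v=ray(p,im); o=np.array(im["position"]); return o+v*(z-o[2])/v[2]
def proj(P,im):
    c=rot(im["orientation"]).inv().apply(np.array(P)-np.array(im["position"])); s=c[:2]/c[2]
    s=s*(1+im["k1"]*(s@s)); K=np.array(im["K"]); return [K[0,0]*s[0]+K[0,2],K[1,1]*s[1]+K[1,2]]
def save(im,n): cv2.imwrite(f"pics/{n}.png",im["frame"][:,:,::-1])
Z=dict(dock=0,bay_left=.008,bay_right=.008,apron=.008,housing_top=.046,pocket_plug=.008,pocket_top=.036,shank=.019,knob_plug=.008,tray=0,fitting=0,nozzle=0,loose_valve=0)
E
cat > a.py <<'E'
from h import *
s=get_state(); print(s["position"],s["ee_rot"],s["width"],nose_length)
for n in("scene","side"):
    im=get_image(n); save(im,n+"0"); print(n,im["position"])
    for k,z in Z.items():
        r=place_of(k,im)[:2]
        print(k,[(np.round(q["point"]),round(q["score"],2),np.round(at(q["point"],im,z),3)[:2]) for q in r])
E
python3 a.py
```

```text
pics
[ 0.19640418 -0.53989131  0.24743366] [-9.19134271e-04  9.84834294e-01  1.73495146e-01 -4.75623128e-05] 0.08516175867697216 0.017
scene [-0.07761372  0.82223284  0.7466309 ]
dock [(array([299., 265.]), 0.58, array([0.576, 0.237]))]
bay_left [(array([283., 270.]), 0.72, array([0.579, 0.276]))]
bay_right [(array([321., 251.]), 0.73, array([0.573, 0.182]))]
apron []
housing_top [(array([283., 227.]), 0.77, array([0.644, 0.218]))]
pocket_plug [(array([311., 241.]), 0.7, array([0.609, 0.175])), (array([313., 280.]), 0.24, array([0.52 , 0.251]))]
pocket_top [(array([312., 232.]), 0.69, array([0.603, 0.179])), (array([312., 279.]), 0.61, array([0.501, 0.272]))]
shank [(array([311., 233.]), 0.79, array([0.619, 0.167]))]
knob_plug [(array([268., 252.]), 0.57, array([0.639, 0.262]))]
tray [(array([434., 212.]), 0.74, array([ 0.514, -0.106]))]
fitting [(array([358., 248.]), 0.42, array([0.537, 0.113]))]
nozzle [(array([246., 286.]), 0.53, array([0.598, 0.348])), (array([323., 253.]), 0.27, array([0.572, 0.177]))]
loose_valve [(array([316., 277.]), 0.68, array([0.529, 0.236])), (array([212.
[... 336 characters left out ...]
3.]), 0.79, array([0.527, 0.235])), (array([265., 303.]), 0.59, array([0.583, 0.37 ]))]
housing_top [(array([281., 252.]), 0.81, array([0.647, 0.222]))]
pocket_plug [(array([304., 266.]), 0.74, array([0.603, 0.191]))]
pocket_top [(array([314., 255.]), 0.9, array([0.584, 0.177]))]
shank [(array([305., 256.]), 0.83, array([0.615, 0.166])), (array([344., 266.]), 0.22, array([0.515, 0.157]))]
knob_plug [(array([275., 276.]), 0.78, array([0.632, 0.267]))]
tray [(array([307., 264.]), 0.24, array([0.61 , 0.167])), (array([321., 270.]), 0.16, array([0.566, 0.172]))]
fitting [(array([343., 262.]), 0.64, array([0.541, 0.112]))]
nozzle [(array([267., 300.]), 0.43, array([0.593, 0.35 ]))]
loose_valve []
```

View pics/scene0.png

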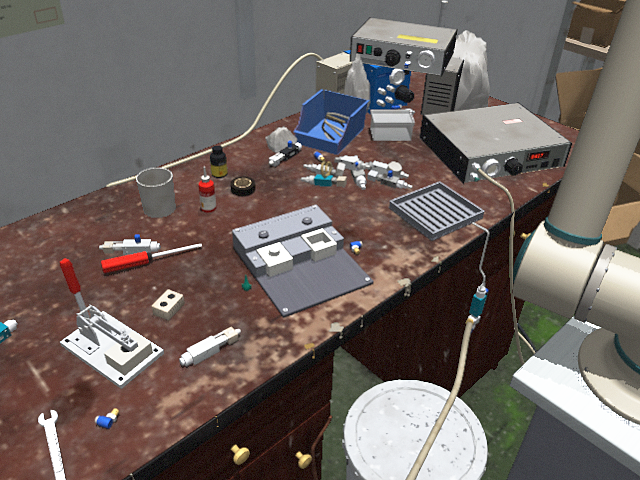

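```bash
python3 -c "
from h import *
s=get_state();print(rot(s['ee_rot']).as_matrix().round(3))
im=get_image('wrist');r=rot(s['ee_rot']);print(r.inv().apply(np.array(im['position'])-s['position']),(r.inv()*rot(im['orientation'])).as_matrix().round(2),im['K'])"
```

```text
[[ 0.94   0.342  0.   ]
 [ 0.342 -0.94  -0.   ]
 [-0.     0.    -1.   ]]
[ 7.35675141e-02 -8.09856121e-05 -1.25293240e-01] [[ 0.   -0.96 -0.29]
 [ 1.    0.   -0.  ]
 [ 0.   -0.29  0.96]] [[405.25447514   0.         318.25277875]
 [  0.         405.25447514 245.10728749]
 [  0.           0.           1.        ]]
```

The view shows the knobbed plug in the left bay (273,258), the pocket plug in the right bay (320,243), and the slotted tray at (436,210). I'll go over the tray first.

Emit:
{"fn": "apply_moves", "kwargs": {"deltas": [20,390,-327,0,30,20,390,-327,0,30,20,390,-327,0,30,20,390,-327,0,30,20,390,-327,0,30,20,390,-327,0,30,20,390,-327,0,30,20,390,-327,0,30,20,390,-327,0,30,20,390,-327,0,30,20,390,-327,0,30,20,390,-327,0,30], "squeeze": 40}}

```text
clock: 2.45
position: [0.4456, -0.1087, 0.2487]
ee_rot: [0.0, 0.996, -0.087, 0.001]
contact_force: [0.6, 0.1, -0.2]
width: 0.0199
gripper_force: 0.0
```

```bash
cat > b.py <<'E'
import sys
from h import *
s=get_state(); m=rot(s["ee_rot"]).as_matrix(); print("tcp",s["position"],"x",m[:,0].round(3),"w",s["width"],"t",s["clock"],"F",s["contact_force"])
im=get_image("wrist"); save(im,sys.argv[1])
for k in sys.argv[2:]:
    print(k,[(np.round(q["point"]),round(q["score"],2),np.round(at(q["point"],im,Z[k]),4)[:2]) for q in place_of(k,im)[:2]])
E
python3 b.py w1 tray
```

```text
tcp [ 0.44563862 -0.10870948  0.24867261] x [ 0.985 -0.174  0.001] w 0.01993045758995752 t 2.45 F [ 0.64338012  0.13616202 -0.21391674]
tray [(array([296., 136.]), 0.8, array([ 0.5119, -0.0995]))]
```

View pics/w1.png

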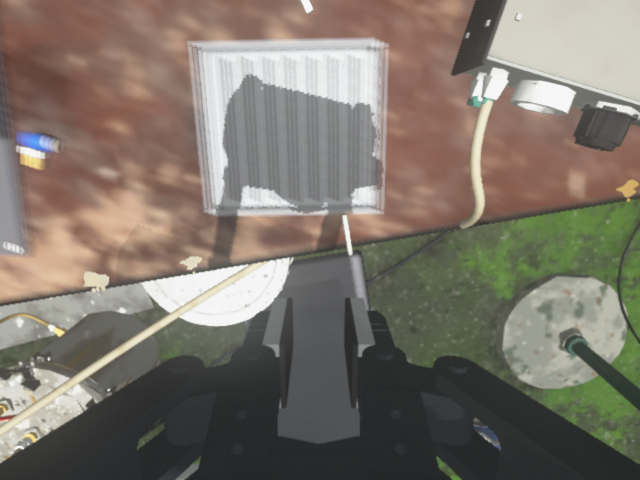

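The tray is at (290,128), squared up with the tool's current yaw. Next, the dock.

Emit:
{"fn": "apply_moves", "kwargs": {"deltas": [0,17,-338,0,0,0,17,-338,0,0,0,17,-338,0,0,0,17,-338,0,0,0,17,-338,0,0,0,17,-338,0,0,0,17,-338,0,0,0,17,-338,0,0,0,17,-338,0,0,0,17,-338,0,0,0,17,-338,0,0,0,17,-338,0,0]}}

```text
clock: 3.55
position: [0.5203, 0.2174, 0.2482]
ee_rot: [0.001, 0.996, -0.088, -0.0]
contact_force: [-0.1, -0.2, 0.0]
width: 0.0001
gripper_force: 0.0
```

```bash
python3 b.py w2 pocket_top bay_left bay_right dock pocket_plug shank knob_plug apron
```

```text
tcp [0.52027575 0.2174156  0.24817798] x [ 0.985 -0.175 -0.   ] w 7.374489449233073e-05 t 3.55 F [-0.11152609 -0.19121967  0.04490083]
pocket_top [(array([346., 133.]), 0.85, array([0.582 , 0.1843]))]
bay_left [(array([344., 134.]), 0.39, array([0.5803, 0.1844]))]
bay_right []
dock [(array([283., 149.]), 0.6, array([0.577 , 0.2401])), (array([345.,  95.]), 0.43, array([0.6125, 0.1778]))]
pocket_plug [(array([345.,  98.]), 0.69, array([0.6097, 0.179 ]))]
shank []
knob_plug [(array([233.,  87.]), 0.76, array([0.635 , 0.2705]))]
apron [(array([286., 215.]), 0.81, array([0.5186, 0.2481]))]
```

View pics/w2.png

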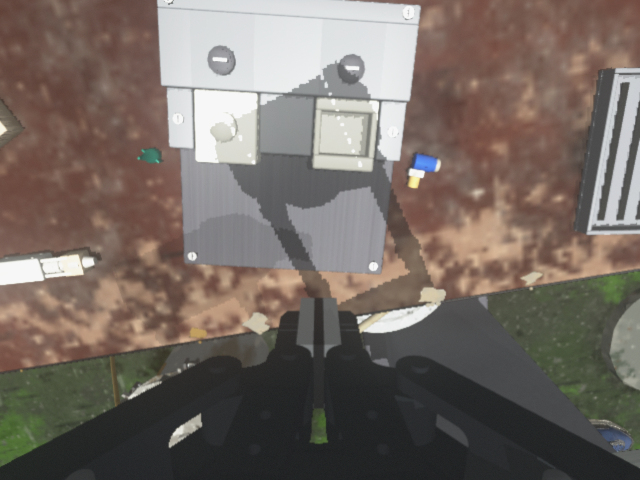

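The pocket mouth is at (345,131), the apron screws at (192,256) and (373,266), and the fitting at (424,165). Next is the dock yaw.

```bash
python3 -c "
from h import *
im=get_image('wrist')
def yw(a,b,z):
    v=at(b,im,z)-at(a,im,z); return np.degrees(np.arctan2(v[1],v[0])).round(2)
print('y dir+90', yw((373,266),(192,256),.008)-90, yw((411,102),(162,86),.046)-90, yw((418,7),(160,1),.046)-90)
print('apron edges', yw((191,256),(182,157),.008), yw((381,272),(391,160),.008))
print(at((345,131),im,.036), at((345,170),im,.036),[proj([.582,.1843,.036],im)])
g=np.array(im['frame'][90:180,300:400]); cv2.imwrite('pics/c.png',cv2.resize(np.array(im['frame'])[:290,140:440,::-1],None,fx=2.0,fy=2.0))
"
```

```text
y dir+90 -13.379999999999995 -13.519999999999996 -11.25
apron edges -10.21 -12.32
[0.584266   0.18646148 0.036     ] [0.55368533 0.19128925 0.036     ] [[np.float64(348.0965309944812), np.float64(133.39572294172862)]]
```

View pics/c.png

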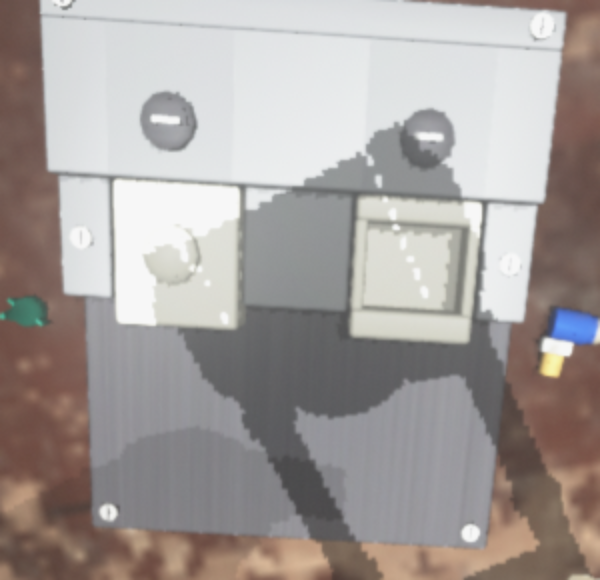

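Emit:
{"fn": "apply_moves", "kwargs": {"deltas": [0,67,22,60,3.3,0,67,22,130,3.3,0,67,22,148,3.3,0,67,22,148,3.3,0,67,22,148,3.3,0,67,22,148,3.3,0,67,22,148,3.3]}}

```text
clock: 4.63
position: [0.5833, 0.1863, 0.1014]
ee_rot: [-0.0, 0.993, -0.116, 0.001]
contact_force: [-0.5, -0.8, 1.2]
width: 0.0001
gripper_force: 0.0
```

```bash
python3 b.py w3 pocket_top pocket_plug bay_right
```

```text
tcp [0.58330758 0.18631855 0.10141874] x [ 0.973 -0.23   0.001] w 0.00011888522600849021 t 4.6333 F [-0.46693453 -0.80420896  1.22181284]
pocket_top [(array([323., 277.]), 0.76, array([0.5828, 0.1847]))]
pocket_plug []
bay_right [(array([325., 279.]), 0.31, array([0.571, 0.186]))]
```

View pics/w3.png

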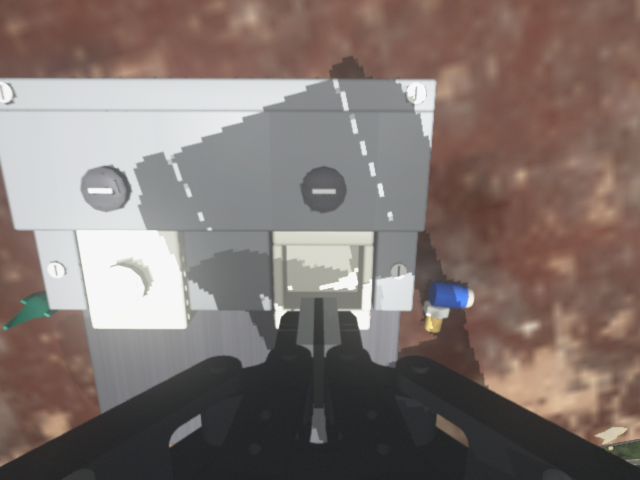

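The tool is aligned with the pocket, whose centre is at (323,277). Descending into it.

Emit:
{"fn": "apply_moves", "kwargs": {"deltas": [0,0,1,20,0,0,0,1,40,0,0,0,1,48,0,0,0,1,55,0,0,0,1,61,0,0,0,1,66,0,0,0,1,66,0,0,0,1,66,0]}}

```text
clock: 5.5
position: [0.5827, 0.185, 0.0346]
ee_rot: [-0.0, 0.993, -0.116, 0.0]
contact_force: [0.2, 0.7, -0.2]
width: 0.0001
gripper_force: 0.0
```

Emit:
{"fn": "apply_moves", "kwargs": {"deltas": [0,-3,0,0,0,0,-6,0,0,0,0,-8,0,0,0,0,-10,0,0,0,0,-12,0,0,0,0,-14,0,0,0,0,-16,0,0,0,0,-18,0,0,0,0,-20,0,0,0,0,-22,0,0,0,0,-24,0,0,0]}}

```text
clock: 6.42
position: [0.5647, 0.19, 0.0356]
ee_rot: [-0.001, 0.993, -0.116, 0.006]
contact_force: [6.9, -1.9, -1.3]
width: -0.0002
gripper_force: 3.2
```

```bash
python3 b.py w4 pocket_top knob_plug pocket_plug
```

```text
tcp [0.56465115 0.1899621  0.0356255 ] x [ 0.973 -0.23   0.011] w -0.0002409255428720705 t 6.4167 F [ 6.88554626 -1.9430596  -1.34463901]
pocket_top []
knob_plug []
pocket_plug [(array([322., 222.]), 0.57, array([0.6009, 0.1808]))]
```

View pics/w4.png

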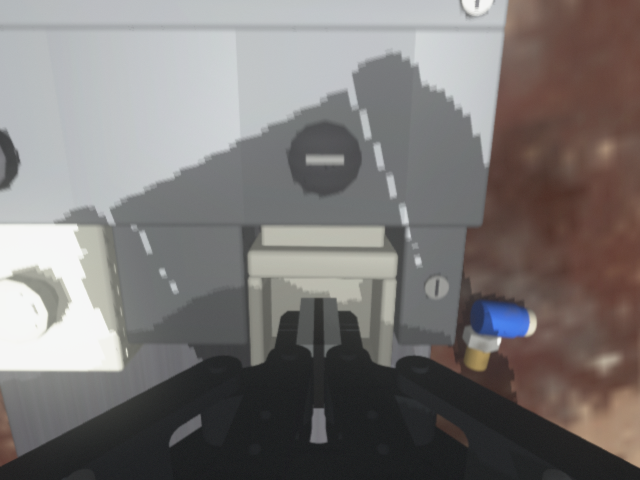

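The plug is coming out: its shank shows behind the head at (323,235). Continuing the pull.

Emit:
{"fn": "apply_moves", "kwargs": {"deltas": [0,-6,0,0,0,0,-13,0,0,0,0,-20,0,0,0,0,-28,0,0,0,0,-36,0,0,0,0,-44,0,0,0,0,-52,0,0,0,0,-60,0,0,0,0,-67,0,0,0,0,-73,0,0,0,0,-77,0,0,0,0,-77,0,0,0]}}

```text
clock: 7.62
position: [0.4825, 0.2083, 0.0341]
ee_rot: [0.0, 0.993, -0.116, -0.001]
contact_force: [-1.3, -0.5, 0.3]
width: 0.0
gripper_force: 0.0
```

```bash
python3 b.py w5 shank pocket_plug knob_plug bay_right
```

```text
tcp [0.48248478 0.20827305 0.0340671 ] x [ 0.973 -0.23  -0.002] w 2.9812745489332386e-06 t 7.6167 F [-1.29690313 -0.54171674  0.34915864]
shank [(array([321., 206.]), 0.61, array([0.5269, 0.1973]))]
pocket_plug [(array([321., 222.]), 0.7, array([0.5187, 0.1994]))]
knob_plug []
bay_right [(array([516., 126.]), 0.42, array([0.5371, 0.1234]))]
```

View pics/w5.png

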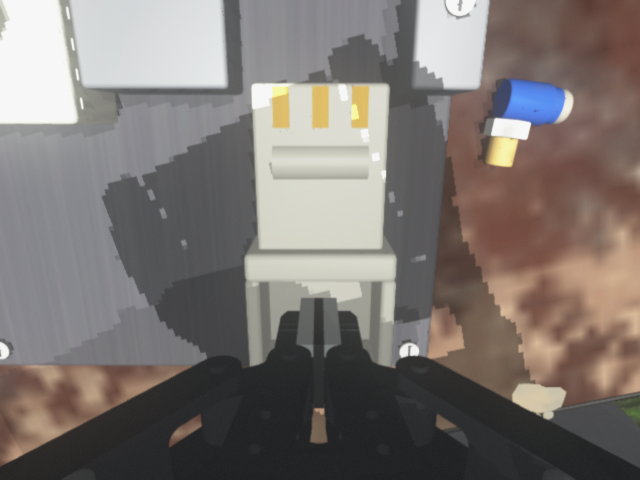

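The plug is out on the apron with its shank clear: the ridge shows at (320,162) and the shank tip lies level with the cheek fronts. I'll nudge it 1 mm more, then back off, lift and regrip at the shank.

Emit:
{"fn": "apply_moves", "kwargs": {"deltas": [0,-1,0,0,0,0,-1,0,0,0,0,3,0,0,0,0,4,0,-10,0,0,4,0,-30,0,0,4,0,-55,0,58,25,0,-58,0,58,45,0,-58,0,58,45,0,-58,0,58,45,0,-58,0,58,45,0,-58,0,58,45,0,-58,0]}}

```text
clock: 8.87
position: [0.5268, 0.1978, 0.0921]
ee_rot: [0.0, 0.993, -0.116, -0.001]
contact_force: [-0.1, -0.0, -0.4]
width: 0.0583
gripper_force: 0.0
```

```bash
python3 b.py w6 shank pocket_top pocket_plug
```

```text
tcp [0.52678349 0.19775213 0.09206948] x [ 0.973 -0.23  -0.002] w 0.05828039653859177 t 8.8667 F [-0.06962203 -0.03122063 -0.4446103 ]
shank [(array([319., 268.]), 0.96, array([0.5287, 0.1975])), (array([228., 190.]), 0.55, array([0.5782, 0.2316]))]
pocket_top [(array([319., 354.]), 0.61, array([0.4892, 0.2071]))]
pocket_plug [(array([319., 280.]), 0.67, array([0.518 , 0.2003]))]
```

View pics/w6.png

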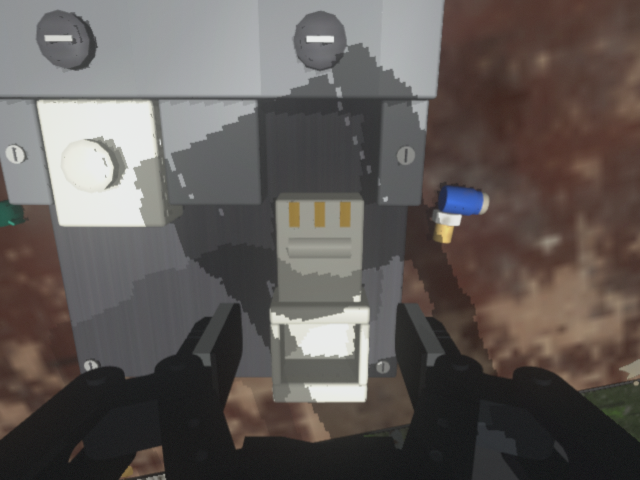

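The shank is centred between the jaws at (319,268), and the knobbed plug is still home. Descending to grip.

Emit:
{"fn": "apply_moves", "kwargs": {"deltas": [58,1,0,25,0,58,1,0,45,0,58,1,0,56,0,58,1,0,62,0,58,1,0,65,0,58,1,0,65,0,36,1,0,65,0,36,1,0,65,0,36,1,0,65,0,36,1,0,65,0,36,1,0,65,0,36,1,0,65,0], "squeeze": 50}}

```text
clock: 10.07
position: [0.5298, 0.1978, 0.0283]
ee_rot: [-0.0, 0.993, -0.116, 0.001]
contact_force: [-0.2, 0.3, 5.2]
width: 0.041
gripper_force: 52.4
```

Emit:
{"fn": "apply_moves", "kwargs": {"deltas": [36,0,0,-5,0,36,0,0,-20,0,36,0,0,-45,0,36,0,0,-75,0,36,0,0,-90,0,36,5,20,-90,0,36,13,55,-90,0,36,21,90,-90,0,36,29,125,-90,-1,36,37,160,-90,-2,36,45,195,-90,-3,36,53,230,-90,-3.8]}}

```text
clock: 11.07
position: [0.5266, -0.0399, 0.1171]
ee_rot: [-0.0, 0.997, -0.082, -0.001]
contact_force: [1.7, 0.3, -2.3]
width: 0.0407
gripper_force: 51.5
```

Emit:
{"fn": "apply_moves", "kwargs": {"deltas": [36,8,25,0,0,36,12,48,0,0,36,17,61,0,0,36,17,61,0,0,36,17,61,0,0,36,17,61,0,0]}}

```text
clock: 11.57
position: [0.5337, -0.1002, 0.117]
ee_rot: [-0.001, 0.997, -0.083, -0.001]
contact_force: [-0.6, -0.4, -2.0]
width: 0.0408
gripper_force: 51.5
```

```bash
python3 b.py w7 tray pocket_top shank
```

```text
tcp [ 0.53374869 -0.10023675  0.11702904] x [ 0.986 -0.165 -0.001] w 0.040795811427924565 t 11.5667 F [-0.63970696 -0.40813289 -2.03777877]
tray []
pocket_top []
shank [(array([320., 333.]), 0.78, array([ 0.4849, -0.0921]))]
```

View pics/w7.png

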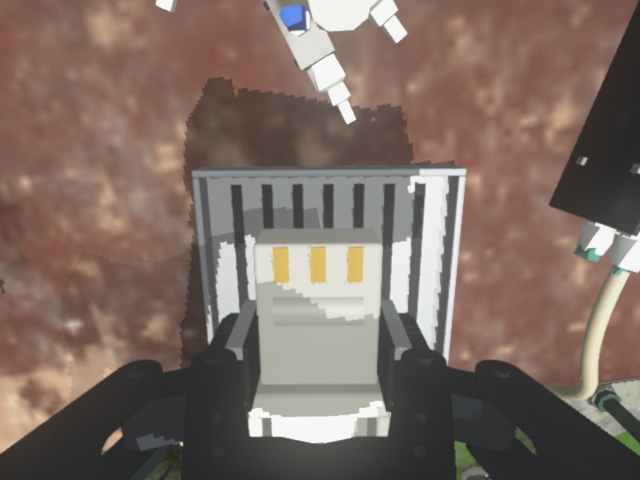

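The plug is held level. The tray's back corners are at (193,172) and (466,170).

```bash
python3 -c "
from h import *
im=get_image('wrist');s=get_state()
a=at((193,172),im,.02);b=at((466,170),im,.02);v=a-b;print(np.linalg.norm(v),np.degrees(np.arctan2(v[1],v[0]))-90)
u=np.array([v[1],-v[0],0])/np.linalg.norm(v);c=(a+b)/2-.07*u;t=c+.016*u;print(c,t)
m=rot(s['ee_rot']).as_matrix();t[2]=.0265;print(m.T@(t-s['position']))"
```

```text
0.14842085461701326 -8.998174394826748
[ 0.51248776 -0.10254814  0.02      ] [ 0.52829086 -0.10505059  0.02      ]
[-0.00496859  0.00561785  0.09080071]
```

Emit:
{"fn": "apply_moves", "kwargs": {"deltas": [36,-4,5,25,0,36,-5,6,50,0,36,-5,6,65,0,36,-5,6,76,0,36,-5,6,83,0,36,-5,6,87,0,36,-5,6,90,0,36,-5,6,90,0,36,-5,6,90,0]}}

```text
clock: 12.57
position: [0.5288, -0.1065, 0.0278]
ee_rot: [0.0, 0.997, -0.083, 0.001]
contact_force: [0.5, 0.3, -2.1]
width: 0.0412
gripper_force: 51.5
```

Emit:
{"fn": "apply_moves", "kwargs": {"deltas": [36,0,0,1,0,36,0,0,2,0,36,0,0,2,0,36,0,0,2,0]}}

```text
clock: 12.9
position: [0.5284, -0.1065, 0.0255]
ee_rot: [0.0, 0.997, -0.083, 0.0]
contact_force: [-0.1, 0.3, -1.3]
width: 0.0409
gripper_force: 51.5
```

Emit:
{"fn": "apply_moves", "kwargs": {"deltas": [46,0,0,0,0,52,0,0,0,0,60,0,0,0,0,60,0,0,0,0,60,0,0,-3,0,60,0,0,-15,0,60,0,0,-40,0,60,0,0,-75,0,60,-20,0,-110,0,60,-40,0,-150,0,60,-40,0,-180,0,60,-40,0,-180,0]}}

```text
clock: 13.9
position: [0.4915, -0.1008, 0.2124]
ee_rot: [0.002, 0.997, -0.083, 0.007]
contact_force: [2.0, -0.7, 0.9]
width: 0.06
gripper_force: 0.0
```

Emit:
{"fn": "apply_moves", "kwargs": {"deltas": [60,-40,0,0,0,60,-40,0,0,0,60,-40,0,0,0,60,-40,0,0,0]}}

```text
clock: 14.23
position: [0.4496, -0.0933, 0.2054]
ee_rot: [0.0, 0.997, -0.083, 0.001]
contact_force: [1.0, 0.0, 1.0]
width: 0.0605
gripper_force: 0.0
```

```bash
python3 b.py w8 tray pocket_top; python3 -c "
from h import *
im=get_image('scene');f=im['frame'][150:350,180:500,::-1];a=cv2.resize(np.array(f),(480,300))
w=cv2.imread('pics/w8.png');cv2.imwrite('pics/f.png',np.vstack([a,cv2.resize(w,(400,300))]) if 0 else np.hstack([cv2.resize(a,(400,300)),cv2.resize(w,(400,300))]))"
```

```text
tcp [ 0.44960353 -0.09331048  0.20541789] x [ 0.986 -0.165  0.001] w 0.06045704313357787 t 14.2333 F [0.95381778 0.01457642 1.02026624]
tray []
pocket_top [(array([319., 175.]), 0.95, array([ 0.4878, -0.0999]))]
```

View pics/f.png

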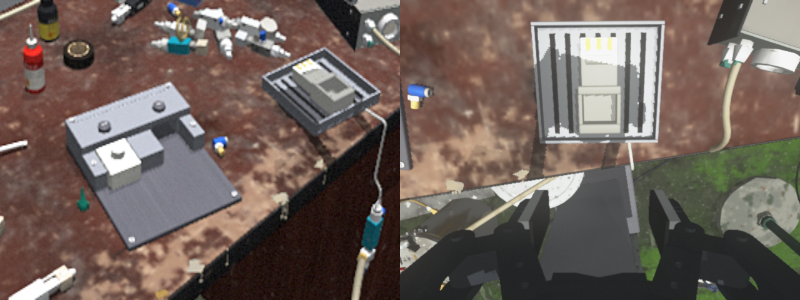

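The plug lies flat inside the tray with its pocket up. The knobbed plug is home, and the fitting, nozzle and valve look undisturbed.

```bash
python3 -c "
from rig import sign_off; print(sign_off())"
```

```text
the job is handed in; nothing more can be done
None
```

I slid the pocket plug out onto the apron and laid it flat, pocket up, in the grey tray. The knobbed plug is still home, the bystanders look undisturbed, and the job was handed in at about 14 s; the sign-off returned no verdict.

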